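# Load waffle packs into the hinged clamp fixture

### The job

Load the clamp fixture: swing its hinged frame up by the side handle, over past vertical, and lower it gently onto its open stop; then lay every waffle pack from the table flat in a bay of its own. Lower the hold-down plate over the two pins until it lies flush on both rails, then swing the frame back over and lower it gently until it is fully closed. Never let the frame drop or slam, and leave the tape roll, the jar and the dial gauge where they are.

Things in the scene. Friction and masses are not known exactly. Their poses are not given: they have to be found in the camera images.
- fixture: fixed aluminium fixture, base 218 (its x) x 130 (its y) x 10 mm; origin under the base's centre on the table, z up. Three bays in a row along its x; 24 mm wide rest rails at x = -97 and +97 mm, tops 26 mm above the table; on each, at x = -96 and +96 mm, y = 0, stands an upright pin of 8 mm diameter with a tapered tip, top 44 mm above the table. Hinge along its +y edge, hinge cheeks up to 59 mm high at x = -104 and +104 mm
- bay0 (a point): centre of a waffle pack when it lies home in the first bay (nearest the handle): 17 mm above the table. Axes as the fixture's. Bays are 54 x 54 mm, floor 10 mm above the table; ribs 6 mm high at the corners and dividers 6 mm high between bays, but both y sides are open for 34 mm in the middle, for fingers that close along the fixture's y. The rest rails bound the outer bays in x
- bay1 (a point): the same for the middle bay
- bay2 (a point): the same for the third bay
- plate_seat (a point): where plate_grip comes to lie when the plate is seated flush on the rails; axes as the fixture's; 45 mm above the table
- clamp_frame (a joint): angle of the hinged frame in rad: 0 closed, lying level over the bays; grows as the handle side swings up and over towards the fixture's +y; pi/2 upright; 2.79 open, leaning back on its stop. Frame 0.22 kg, nearly free hinge: let go anywhere between, it falls to one side or the other. It is a flat steel frame 200 x 114 x 6 mm with a 148 x 68 mm window through which the plate's grip block stands when closed
- frame_hinge (a point): mid-point of the hinge line, which runs along the fixture's x, 49 mm above the table; axes as the fixture's. 21 mm to +y of it, at x = -95 and +95 mm, stand two rubber-tipped stop posts 54 mm high on which the opened frame rests
- frame_handle (a point): grip point of the frame's handle: a round bar of 10 mm diameter parallel to the hinge and 115 mm from it, which sticks out 60 mm past the frame's end on the fixture's -x side, free all round (frame's end 36 mm to +x of this point, 16 mm end knob from 24 mm to -x). The point turns with the frame. At angle a it lies at y = -115 cos a, z = +115 sin a (mm) from the hinge line, 136 mm to -x of frame_hinge. The bar may turn between the fingers
- plate_grip (a point): centre of the grip block of the hold-down plate. Plate 212 (x) x 66 (y) x 6 mm, 0.25 kg, with a 10 mm hole at x = -96 and +96 mm, y = 0 and two square windows; the block is 40 (x) x 12 (y) mm and stands 26 mm above the plate's top face; this point is 13 mm above that face, 19 mm above the plate's underside. z up, either end may go on either pin
- pack_a_centre (a point): waffle pack: square flat box with a clear lid, 50 x 50 mm and 14 mm high, 0.05 kg; this point is its centre (7 mm above its underside), axes along its sides, z up. May be absent
- pack_b_centre (a point): waffle pack: square flat box with a clear lid, 50 x 50 mm and 14 mm high, 0.05 kg; this point is its centre (7 mm above its underside), axes along its sides, z up. May be absent
- pack_c_centre (a point): waffle pack: square flat box with a clear lid, 50 x 50 mm and 14 mm high, 0.05 kg; this point is its centre (7 mm above its underside), axes along its sides, z up. May be absent
- tape: bystander: roll of masking tape, 91 mm across, 20 mm high, flat on the table near the robot; origin under its centre
- jar: bystander: orange screw-cap jar, 48 mm across, 50 mm high; origin under its centre
- dial: bystander: dial gauge lying on its back, 91 x 62 x 17 mm; origin under its centre
Mind the look-alikes: they are no part of the job. What is shaped like the part that bears pack_c_centre but black or yellow is not meant. What is shaped like the part that bears pack_b_centre but pink is not meant.

How it is judged:
On the way, in this order (a step that is already met when the one before it is completed fails the run):
1. the frame is swung over and rests on its open stop (value of joint clamp_frame above 2.72 rad and velocity of joint clamp_frame below 0.1 rad/s), for 0.2 s.
2. every waffle pack lies flat in a bay ((distance between pack_a_centre and bay0 below 0.006 m or distance between pack_a_centre and bay1 below 0.006 m or distance between pack_a_centre and bay2 below 0.006 m) and angle between each of pack_a_centre, pack_b_centre, pack_c_centre's own z axis and vertical below 0.06 rad and (distance between pack_b_centre and bay0 below 0.006 m or distance between pack_b_centre and bay1 below 0.006 m or distance between pack_b_centre and bay2 below 0.006 m) and (distance between pack_c_centre and bay0 below 0.006 m or distance between pack_c_centre and bay1 below 0.006 m or distance between pack_c_centre and bay2 below 0.006 m)), for 0.2 s.
3. the hold-down plate lies flush on the rails, over both pins (distance between plate_grip and plate_seat below 0.005 m and angle between plate_grip's own z axis and vertical below 0.03 rad and angle between the x axis of plate_grip and the x axis of fixture, either way round below 0.05 rad), for 0.2 s.
At the end, for the whole second after the job is handed in: The frame is closed (angle under 0.04 rad); every waffle pack lies flat within 6 mm of a bay's centre point; the plate's grip lies within 5 mm of its seat, level within 0.03 rad and in line within 0.05 rad; all at rest (all of step 2 and all of step 3 and value of joint clamp_frame below 0.04 rad and linear speed of plate below 0.02 m/s); the robot touches nothing.
It fails at once if the frame slams: it moves faster than 2.5 rad/s within the last 0.25 rad before either stop ((value of joint clamp_frame below 0.25 rad and velocity of joint clamp_frame below -2.5 rad/s) or (value of joint clamp_frame above 2.54 rad and velocity of joint clamp_frame above 2.5 rad/s)).
It fails at once if the tape roll, the jar or the dial gauge is shifted by more than 30 mm (distance of any of tape, jar, dial from where it was at the start of the episode above 0.03 m).
Of pack_a, pack_b, pack_c only 2 to 3 are there at a start; the rules pass over those that are not, and their reading is None.
At some moment in a run one of pack_a, pack_b, pack_c, plate may be knocked a few centimetres aside while the robot is not near it.
It also fails if it takes over 210 s, if anything falls off the work surface, if the arm or the gripper's body presses on something with over 40 N, if the wrist force passes 120 N, or if a joint passes its speed limit or range.

### The arm

A 7-joint arm with a two-finger parallel gripper is mounted at the origin on the work surface; the furniture and walls round the work are solid. World frame = base frame: x ahead of the robot, y to its left, z up, the work surface at z = 0. Lengths are in m, angles in rad, forces in N, time in s.
With the tool pointing down it reaches from about 0.425 to 0.825 m from the base axis. Payload 3.6 kg.
Tool frame: the origin (TCP) lies midway between the tips of the shut fingers; the grasp point (between the pads) lies 19 mm behind it (manip.pinch_z is the distance from the TCP to the grasp point, in m); z points along the fingers, y is the line along which they close (so a half turn about z gives the same grasp; the last joint's range is limited). The gripper opens to 85 mm and grips with 20 to 120 N. Pads are 22 mm wide; open, the fingers measure 114 mm over their backs; the gripper's body (76 mm by 85 mm) begins 54 mm behind the grasp point. The pads swing forward as they close: fully open they stand 13 mm farther back than shut.
Start: joints at [1.079, 0.615, -0.013, 1.423, 0.008, 1.103, -0.04], TCP at [0.292, -0.581, 0.231] pointing down, gripper open.
Joint ranges: [-3.12, 3.12], [-0.3, 2.06], [-1.34, 1.32], [0.26, 2.42], [-1.36, 4.5], [0.01, 1.98], [-2.84, 2.84]. Speed limits (rad/s): [2.79, 2.79, 3.14, 3.14, 3.14, 3.14, 3.14].

### API

Orientations are given as [roll, pitch, yaw] about the fixed x, y, z axes, in that order (R = Rz(yaw) Ry(pitch) Rx(roll)).
In Python, from rig import manip gives the robot as it stands. Calls block until the motion is done:
- manip.goto(position, orientation): joint-space move of the TCP to a pose.
- manip.movel(position, ori=None, speed=0.15): straight line of the TCP; ori=None keeps the orientation; speed is the mean speed in m/s.
- manip.move_j(angles): joint-space move.
- manip.move_gripper(opening): finger opening in m; the grip force is fixed at half the most; returns when the fingers have stopped.
- manip.sleep(seconds).
- manip.ik(position, orientation): joint angles nearest the present ones, or None.
- manip.grab_frame(name): name is "scene" or "top"; returns a dict with "frame" (420x560x3 uint8, red, green, blue), "intrinsics" (3x3 intrinsics, pixels), "k1" (the pictures are not rectified: a ray, as slopes to the right and down, at radius r is drawn at 1 + k1 r^2 times it, then the intrinsics apply), "world_to_cam" (4x4, takes a point from world to camera coordinates). Camera axes: x right, y up, looking along -z (the intrinsics and any distortion apply to the point x, -y, -z); pixel columns grow to the right and rows downward; lengths in m; the calibration is good to about 2 mm. A picture is of the moment at which its call begins. There is no depth.
A pose or a line that the arm cannot do raises manip.Unreachable and nothing moves.
- manip.sign_off(): hands the job in; it is judged then, once.
Trained networks look in a picture, given as the dict that the camera call returned (one of the last four; its "shot" number tells which), for a name from the list of things; names that differ only in an ending like _2 or _b are one class to them, and where a whole thing is asked for, a point or a joint stands for the part that bears it (a point fixed in the world has none). Each returns a list of dicts, best first, with "conf" (0 to 1); they miss things now and then, are a little off and sometimes report something else, mostly with a low value. They report only what shows in the picture. A call takes as long as a camera call. They do not tell look-alikes from the thing itself.
- manip.masks_of(picture, label): "pixels" (420x560 bool, what is visible of it) and "uv" ([column, row] in pixels, amid what is visible of it).
Readings, each from a call of its own:
- manip.get_clock(): time.
- manip.get_q(): joint angles.
- manip.get_joint_vel(): joint speeds.
- manip.get_tau(): joint torques, N m.
- manip.get_tcp_pos(): TCP position.
- manip.get_tool_rot(): TCP orientation.
- manip.get_force(): force on the tool from outside, world axes, zero at the start.
- manip.get_ft_torque(): the same for the moment, N m.
- manip.get_grip_width(): finger opening in m.
- manip.get_finger_force(): force on a finger pad.
Only numpy, scipy, OpenCV 4.12 (cv2) and the standard library are available. Lean on these libraries where they do the work, as an engineer would, in place of code of your own. Each camera call takes 0.05 s, during which the arm holds its last target. There are 200 camera calls.

## Working session

There is one attempt and no reset: what is moved stays moved. The work goes in short steps, each a Python script; the robot and the scene stay as the last script left them, time stands still between calls to the robot, and variables do not carry over. Pictures are saved under pics/ and viewed, at most 14 in all, crops included, and the job is handed in when it is done.

```bash
ls; mkdir -p pics
cat > h.py <<'E'
import numpy as np, cv2
from rig import manip
def save(f,name): cv2.imwrite('pics/'+name,f['frame'][:,:,::-1])
def ray(f,uv):
    K=np.array(f['intrinsics']);k1=f['k1'];W=np.array(f['world_to_cam'])
    d=np.array([(uv[0]-K[0,2])/K[0,0],(uv[1]-K[1,2])/K[1,1]]);s=d.copy()
    for _ in range(30): s=d/(1+k1*(s@s))
    R=W[:3,:3];c=-R.T@W[:3,3]
    return c,R.T@np.array([s[0],-s[1],-1.])
def at_z(f,uv,z):
    c,d=ray(f,uv);return c+d*(z-c[2])/d[2]
def proj(f,P):
    K=np.array(f['intrinsics']);W=np.array(f['world_to_cam'])
    p=(W[:3,:3]@np.atleast_2d(P).T).T+W[:3,3]
    s=np.c_[p[:,0]/-p[:,2],-p[:,1]/-p[:,2]];s=s*(1+f['k1']*(s**2).sum(1))[:,None]
    return s*[K[0,0],K[1,1]]+[K[0,2],K[1,2]]
E
python3 - <<'E'
from h import *
for n in('scene','top'):
    f=manip.grab_frame(n);save(f,n+'0.png')
    c,d=ray(f,(280,210));print(n,c.round(3),d.round(3),f['k1'],f['intrinsics'][0][0])
    for l in('fixture','clamp_frame','plate_grip','pack_a_centre','pack_b_centre','pack_c_centre','tape','jar','dial'):
        for m in manip.masks_of(f,l):
            print(l,round(m['conf'],2),np.round(m['uv']),m['pixels'].sum(),at_z(f,m['uv'],.014).round(3),f['frame'][m['pixels']].mean(0).round())
E
```

```text
pics
scene [-0.108  0.303  1.252] [ 0.415 -0.201 -0.887] -0.15662262489377204 505.23162326041836
fixture 0.61 [299. 163.] 3629 [ 0.584 -0.098  0.014] [117. 122. 124.]
clamp_frame 0.96 [315. 161.] 1383 [ 0.569 -0.141  0.014] [79. 82. 86.]
plate_grip 0.66 [385. 155.] 1082 [ 0.493 -0.336  0.014] [189. 198. 199.]
plate_grip 0.41 [300. 162.] 3530 [ 0.584 -0.099  0.014] [117. 122. 125.]
pack_a_centre 0.58 [165. 211.] 350 [0.616 0.31  0.014] [176. 179. 180.]
pack_b_centre 0.71 [180. 240.] 313 [0.513 0.303 0.014] [190. 193. 195.]
pack_b_centre 0.41 [194. 271.] 330 [0.413 0.303 0.014] [193. 196. 199.]
pack_b_centre 0.24 [298. 160.] 3525 [ 0.592 -0.098  0.014] [117. 122. 125.]
pack_c_centre 0.82 [151. 281.] 356 [0.439 0.417 0.014] [231. 215.  86.]
pack_c_centre 0.74 [153. 323.] 355 [0.33  0.451 0.014] [22. 23. 25.]
pack_c_centre 0.61 [197. 269.] 372 [0.416 0.295 0.014] [187. 191. 194.]
tape 0.66 [355. 224.] 442 [ 0.34  -0.141  0.014] [166. 157. 119.]
tape 0.18 [388. 153.] 1245 [ 0.494 -0.346  0.014] [184. 192. 193.]
jar 0.55 [273. 249.] 340 [0.376 0.091 0.014] [60. 52. 49.]
dial 0.57 [415. 212
[... 422 characters left out ...]
_centre 0.45 [216. 168.] 169 [0.616 0.311 0.014] [201. 199. 197.]
pack_b_centre 0.6 [219. 197.] 230 [0.509 0.298 0.014] [189. 186. 184.]
pack_b_centre 0.56 [304. 237.] 236 [ 0.375 -0.008  0.014] [227. 145. 171.]
pack_b_centre 0.34 [391. 261.] 209 [ 0.299 -0.317  0.014] [223. 221. 218.]
pack_c_centre 0.77 [188. 217.] 207 [0.437 0.406 0.014] [234. 214.  36.]
pack_c_centre 0.65 [174. 247.] 177 [0.329 0.449 0.014] [34. 33. 36.]
pack_c_centre 0.58 [219. 224.] 207 [0.414 0.292 0.014] [197. 194. 192.]
pack_c_centre 0.58 [334. 179.] 2290 [ 0.585 -0.115  0.014] [144. 145. 144.]
tape 0.77 [355. 241.] 227 [ 0.364 -0.191  0.014] [217. 201. 138.]
jar 0.69 [280. 237.] 134 [0.373 0.075 0.014] [70. 66. 65.]
```

Run:
```python
import cv2
a=cv2.imread('pics/scene0.png')[90:350,130:450];cv2.imwrite('pics/s0c.png',cv2.resize(a,(738,600),interpolation=cv2.INTER_CUBIC))
a=cv2.imread('pics/top0.png')[120:290,155:430];cv2.imwrite('pics/t0c.png',cv2.resize(a,(800,494),interpolation=cv2.INTER_CUBIC))
```

```text
(no output)
```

View pics/s0c.png

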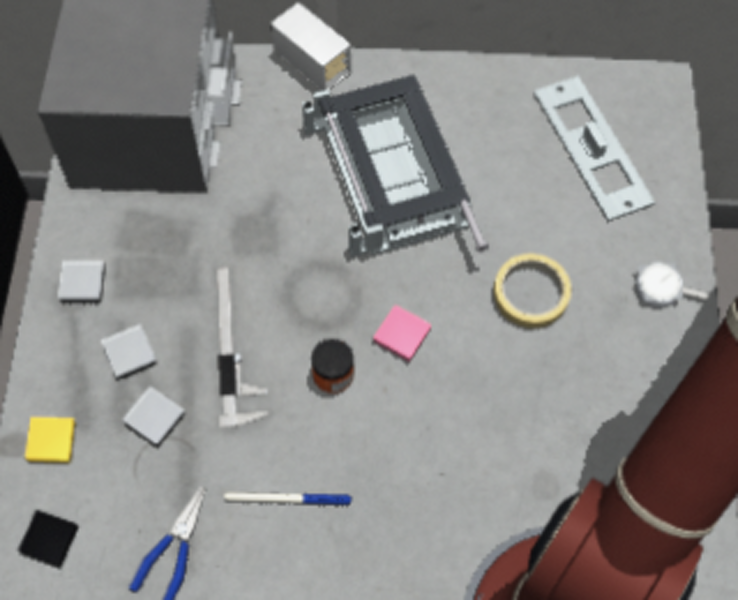

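View pics/t0c.png

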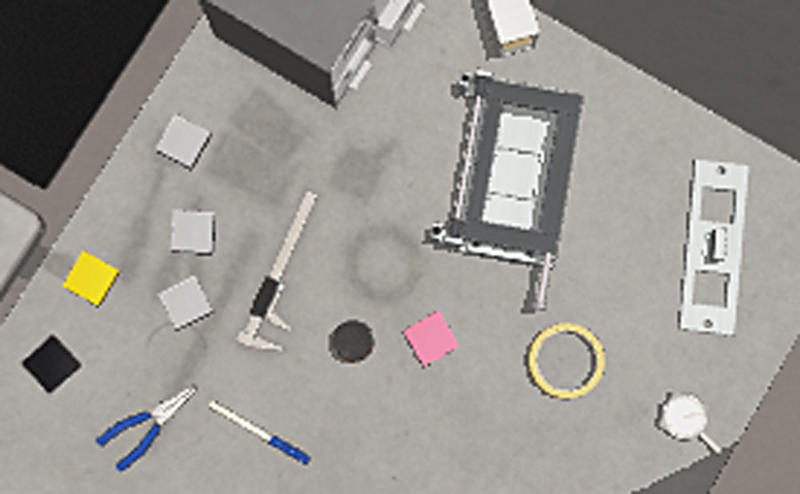

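The scene shows the fixture with its frame closed, at scene (300,162) and top (333,180). The handle points towards the robot. Three grey packs lie at the left, the plate at the right, and pink, yellow and black look-alikes are also there. Next I'll fit the frame and handle more precisely.

```bash
cat >> h.py <<'E'
def fx(pose,P):
    x,y,a=pose;P=np.atleast_2d(np.array(P,float));c,s=np.cos(a),np.sin(a)
    return np.c_[x+c*P[:,0]-s*P[:,1],y+s*P[:,0]+c*P[:,1],P[:,2]]
E
python3 - <<'E'
from h import *
from scipy.optimize import minimize
fs=[manip.grab_frame('scene'),manip.grab_frame('top')]
G=[cv2.GaussianBlur(cv2.cvtColor(f['frame'],cv2.COLOR_RGB2GRAY).astype(np.float32),(0,0),.6) for f in fs]
M=[np.isin(np.arange(1),0)]*2
# frame ring edges (top face z=.052); frame coords: centre
def edge(hx,hy,n=40):
    t=np.linspace(-.9,.9,n);o=[]
    for s in(-1,1):
        o+=[((u*hx),s*hy,0,s) for u in t]+[(s*hx,u*hy,s,0) for u in t]
    return np.array(o)
E_o=edge(.1,.057);d=.004
def score(p,which):
    s=0
    for i in which:
        for sg,E in((1,E_o),):
            P=np.c_[E[:,:2],np.full(len(E),.052)];N=np.c_[E[:,2:],np.zeros(len(E))]
            a=proj(fs[i],fx(p,P+N*d)).astype(np.float32);b=proj(fs[i],fx(p,P-N*d)).astype(np.float32)
            g=lambda q:cv2.remap(G[i],q[:,:1],q[:,1:],cv2.INTER_LINEAR)
            s+=np.clip(g(a)-g(b),-60,60).mean()
    return -s
for w in([0],[1],[0,1]):
    best=None
    for x in np.arange(.55,.61,.01):
      for y in np.arange(-.16,-.08,.01):
        for a in(-.3,-.15,0,.15,.3):
            v=score((x,y,a),w)
            if best is None or v<best[0]: best=(v,(x,y,a))
    r=minimize(score,best[1],(w,),method='Nelder-Mead',options=dict(initial_simplex=np.array(best[1])+np.array([[0,0,0],[.008,0,0],[0,.008,0],[0,0,.1]])))
    print(w,r.x.round(4),round(r.fun,1))
p=r.x
tiles=[]
for i,f in enumerate(fs):
    im=cv2.resize(f['frame'][:,:,::-1],None,fx=6,fy=6,interpolation=cv2.INTER_CUBIC)
    q=lambda P:tuple(np.int32((proj(f,fx(p,P))[0]+.5)*6))
    for hx,hy in((.1,.057),(.074,.034)):
        c=[(-hx,-hy,.052),(hx,-hy,.052),(hx,hy,.052),(-hx,hy,.052)]
        for k in range(4): cv2.line(im,q(c[k]),q(c[(k+1)%4]),(0,0,255),1)
    for yy in (-.057,-.05): cv2.line(im,q((-.1,yy,.049)),q((-.16,yy,.049)),(0,255,0),1)
    u=np.int32(proj(f,fx(p,(-.02,0,.04)))[0]*6)
    tiles.append(im[u[1]-300:u[1]+300,u[0]-200:u[0]+200])
cv2.imwrite('pics/fit.png',np.hstack(tiles))
E
```

```text
[0] [ 0.5841 -0.1061 -0.1498] -51.9
[1] [ 0.5838 -0.108  -0.1518] -53.9
[0, 1] [ 0.584  -0.1072 -0.1533] -104.7
```

View pics/fit.png

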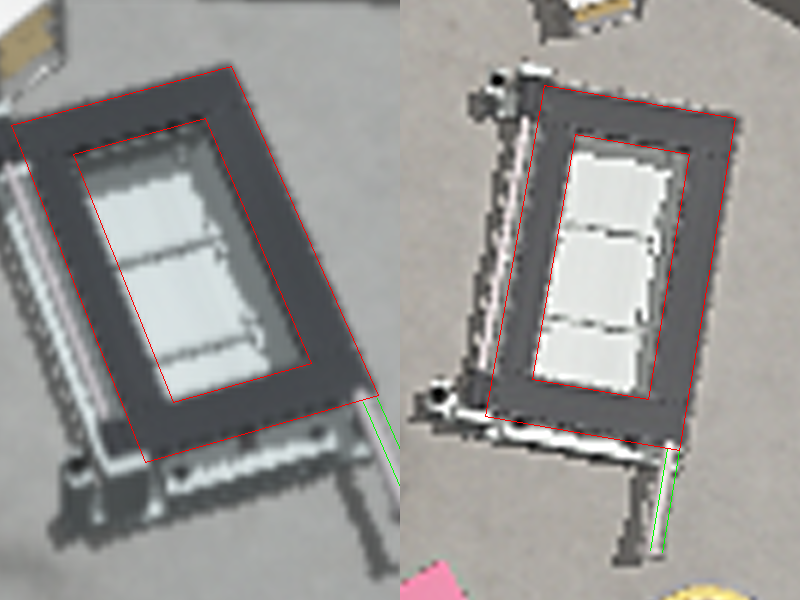

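The fit is good. The frame centre is at (0.584, -0.107) with yaw -0.153, and the bar lies at about y=-53 mm in frame coordinates. Next I'll grasp the handle.

```bash
cat >> h.py <<'E'
PI=np.pi
def down(yaw):
    "yaw (mod pi) of a downward tool, choosing the one with a comfortable last joint"
    return [[PI,0,y] for y in (yaw,yaw+PI,yaw-PI)]
def best_ori(pos,yaw):
    c=[(abs(q[6]),o) for o in down(yaw) for q in [manip.ik(list(pos),o)] if q is not None]
    return min(c,key=lambda t:t[0])[1]
FP=(.584,-.1072,-.1533)
E
python3 - <<'E'
from h import *
h=fx(FP,(-.136,-.0535,.03))[0]
o=best_ori(h,FP[2]);print(h,o,manip.get_clock(),manip.get_force())
manip.move_gripper(.05)
manip.goto([h[0],h[1],.16],o)
manip.movel([h[0],h[1],.03],speed=.12);print('low',manip.get_force())
manip.move_gripper(.0)
print(manip.get_grip_width(),np.round(manip.get_force(),1),np.round(manip.get_tcp_pos(),4),manip.get_finger_force(),manip.get_clock())
E
```

```text
[ 0.44142547 -0.13930535  0.03      ] [3.141592653589793, 0, 2.9882926535897933] 1.1 [-0.5488978   0.34343104  0.10424311]
low [ 0.01613909 -0.09985413  1.31195077]
0.0077715146764007715 [-0.1  4.8  3.9] [ 0.4421 -0.1372  0.0305] 58.59577238559723 4.9583
```

```bash
cat >> h.py <<'E'
HB=-.0511   # bar y in frame coords (closed)
def arc(a,hx=-.136,dz=.0):
    return fx(FP,(hx,HB+.115-.115*np.cos(a),.049-.019+dz+.115*np.sin(a)))[0]
E
python3 - <<'E'
from h import *
manip.movel(arc(0),speed=.03)
print(np.round(manip.get_force(),1),np.round(manip.get_tcp_pos()-arc(0),4))
for a in np.linspace(0,2.7,28)[1:]:
    try: manip.movel(arc(a),speed=.1)
    except manip.Unreachable as e: print('unreach',a);break
    f=np.array(manip.get_force())
    print(round(a,2),np.round(f,1),np.round((manip.get_tcp_pos()-arc(a))*1e3,1),round(manip.get_grip_width(),4),round(manip.get_clock(),1))
    if np.linalg.norm(f)>35: print('stop');break
E
```

```text
[-1.4  2.2  6.3] [ 0.0003 -0.0002  0.0005]
0.1 [ 1.8  0.7 -3.5] [ 0.2 -0.3 -0.1] 0.008 5.5
0.2 [ 2.   0.5 -3.4] [ 0.2 -0.5 -0.1] 0.0079 5.7
0.3 [ 1.  -0.8 -1.1] [ 0.2 -0.7  0. ] 0.0079 6.0
0.4 [ 1.9 -3.8 -0.4] [ 0.2 -1.   0.1] 0.0077 6.3
0.5 [ 1.  -5.7  1.2] [ 0.1 -1.5  0.1] 0.0082 6.5
0.6 [ 2.6 -6.  -0.5] [-0.  -2.1 -0.1] 0.0081 6.8
0.7 [ 0.6 -6.8  0.6] [-0.2 -2.7  0. ] 0.0079 7.1
0.8 [ 0.7 -8.8  5.4] [-0.2 -3.5  0.3] 0.008 7.3
0.9 [ -0.8 -10.1   8.9] [-0.3 -4.3  0.6] 0.0079 7.6
1.0 [ -0.6 -11.6  13.2] [-0.4 -5.1  1.1] 0.0075 7.9
1.1 [ -2.5 -10.5  18.3] [-0.2 -4.2  1.6] 0.0078 8.1
1.2 [ -3.7 -11.5  19.1] [-0.3 -5.   1.8] 0.0078 8.4
1.3 [-3.8 -8.8 23.3] [ 0.  -3.1  2.2] 0.0073 8.7
1.4 [-3.2 -4.2 22. ] [ 0.6 -0.5  2.2] 0.0079 8.9
1.5 [-2.1  0.4 17.7] [1.  1.6 1.8] 0.0077 9.2
1.6 [-1.7 -1.6 15.8] [0.9 0.9 1.7] 0.0078 9.5
1.7 [0.7 0.1 9.9] [1.  1.4 0.9] 0.0077 9.7
1.8 [2.4 1.  5.3] [1.  1.2 0.2] 0.0076 10.0
1.9 [3.1 2.6 6.2] [1.  1.5 0.5] 0.0077 10.3
2.0 [2.4 2.2 7.9] [0.8 0.5 0.6] 0.0074 10.5
2.1 [4.  1.  4.7] [0.7 0.2 0.2] 0.0077 10.8
2.2 [4.6 1.5 1.9] [ 0.6 -0.1 -0.2] 0.0079 11.1
2.3 [4.8 0.6 4.1] [ 0.6 -0.6  0.1] 0.0078 11.3
2.4 [4.7 0.4 1.3] [ 0.7 -0.8 -0.3] 0.0076 11.6
2.5 [ 5.4  0.1 -0.7] [ 0.6 -0.8 -0.6] 0.0077 11.9
2.6 [ 4.6 -0.4  3.2] [ 0.6 -1.  -0.4] 0.0077 12.1
2.7 [ 5.7 -0.4  0.2] [ 0.7 -0.9 -0.7] 0.0076 12.4
```

Run:
```python
from h import *
for a in np.arange(2.73,2.9,.03):
    manip.movel(arc(a),speed=.03); f=manip.get_force()
    print(round(a,2),np.round(f,1),np.round((manip.get_tcp_pos()-arc(a))*1e3,1))
    if f[2]>8:break
manip.move_gripper(.03);manip.sleep(.3)
p=manip.get_tcp_pos();print(p,manip.get_force())
manip.move_gripper(.05)
manip.movel([p[0],p[1],.23],speed=.2)
manip.goto([.5,.2,.3],manip.get_tool_rot())
print(manip.get_clock())
fs=[manip.grab_frame('scene'),manip.grab_frame('top')]
for f,n in zip(fs,('s1','t1')):
    save(f,n+'.png')
tiles=[]
for f in fs:
    im=cv2.resize(f['frame'][:,:,::-1],None,fx=6,fy=6,interpolation=cv2.INTER_CUBIC)
    u=np.int32(proj(f,fx(FP,(-.0,0.03,.04)))[0]*6)
    for px in(-.096,.096):
        c=np.int32((proj(f,fx(FP,(px,0,.044)))[0]+.5)*6);cv2.circle(im,tuple(map(int,c)),6,(0,0,255),1)
    tiles.append(im[max(0,u[1]-300):u[1]+300,u[0]-200:u[0]+200])
m=min(t.shape[0] for t in tiles);cv2.imwrite('pics/open.png',np.hstack([t[:m] for t in tiles]))
```

```text
2.73 [ 6.2 -0.5  1.8] [ 0.7 -1.  -0.5]
2.76 [ 5.8 -1.1  2.2] [ 0.7 -1.1 -0.5]
2.79 [ 6.9 -0.4 -1.3] [ 0.6 -0.9 -0.9]
2.82 [ 3.3 -2.2  9.4] [ 0.6 -1.4  0.3]
[0.47578783 0.08456669 0.06623812] [ 0.3761192  -0.36226184 -0.79371443]
16.025
```

View pics/open.png

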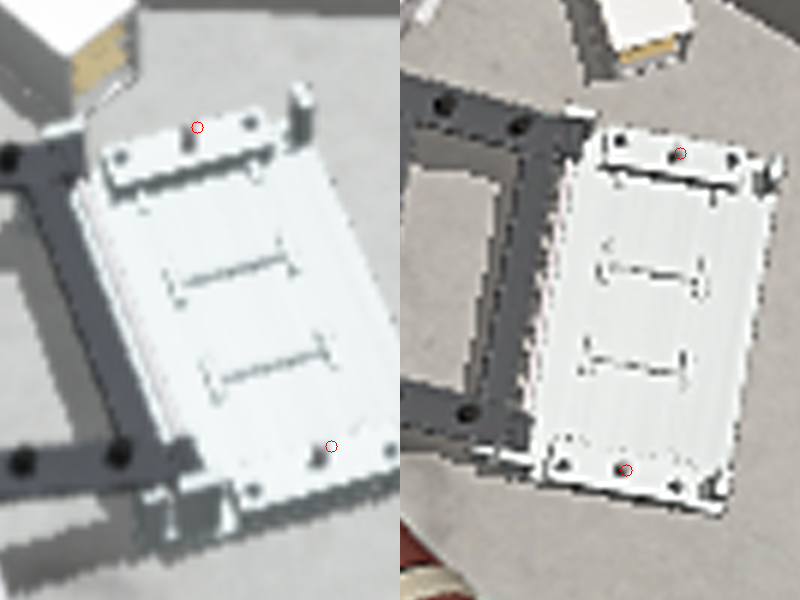

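The frame is open on its stop. The pins are dark blobs about 1 px to the left of the predicted circles, which matches the 2 mm +y offset felt at the bar. Next I'll refine the fixture from the pins, fit the packs and the plate, and pick the first pack.

```bash
cat >> h.py <<'E'
from scipy.optimize import minimize
def edge(hx,hy,n=30):
    t=np.linspace(-.88,.88,n);o=[]
    for s in(-1,1): o+=[(u*hx,s*hy,0,s) for u in t]+[(s*hx,u*hy,s,0) for u in t]
    return np.array(o)
def grays(fs): return [cv2.GaussianBlur(cv2.cvtColor(f['frame'],cv2.COLOR_RGB2GRAY).astype(np.float32),(0,0),.6) for f in fs]
def fit(fs,G,p0,hx,hy,z,d=.004,da=.2):
    "pose of a bright rectangle (half sizes) at height z, both cameras"
    E=edge(hx,hy);P=np.c_[E[:,:2],np.full(len(E),z)];N=np.c_[E[:,2:],np.zeros(len(E))]
    def sc(p):
        s=0
        for f,g in zip(fs,G):
            a,b=[proj(f,fx(p,P+k*N*d)).astype(np.float32) for k in(1,-1)]
            r=lambda q:cv2.remap(g,q[:,:1],q[:,1:],cv2.INTER_LINEAR)
            s+=np.clip(r(b)-r(a),-60,60).mean()
        return -s
    best=min(((sc((p0[0]+i,p0[1]+j,p0[2]+a)),(p0[0]+i,p0[1]+j,p0[2]+a)) for i in np.arange(-.015,.016,.005) for j in np.arange(-.015,.016,.005) for a in np.arange(-.8,.8,.1)),key=lambda t:t[0])[1]
    r=minimize(sc,best,method='Nelder-Mead',options=dict(initial_simplex=np.array(best)+np.array([[0,0,0],[.004,0,0],[0,.004,0],[0,0,.06]])))
    return r.x,-r.fun
def look(): return [manip.grab_frame('scene'),manip.grab_frame('top')]
def near_packs(fs):
    "grey pack candidates from the networks (world xy)"
    c=[]
    for f in fs:
        for l in('pack_a_centre','pack_b_centre','pack_c_centre'):
            for m in manip.masks_of(f,l):
                col=f['frame'][m['pixels']].mean(0)
                if m['conf']>.15 and 120<m['pixels'].sum()<500 and np.ptp(col)<20 and col.mean()>120:
                    c.append(at_z(f,m['uv'],.014)[:2])
    out=[]
    for p in c:
        if all(np.linalg.norm(p-q)>.04 for q in out): out.append(p)
    return out
E
python3 - <<'E'
from h import *
manip.goto([.4,-.45,.3],manip.get_tool_rot())
fs=look();G=grays(fs)
for i,f in enumerate(fs):
    for px in(-.096,.096):
        u=proj(f,fx(FP,(px,.002,.035)))[0];g=G[i]
        vv,uu=np.mgrid[int(u[1])-4:int(u[1])+6,int(u[0])-4:int(u[0])+6]
        ok=np.hypot(uu-u[0],vv-u[1])<4
        w=np.clip(np.percentile(g[vv,uu],70)-20-g[vv,uu],0,None)*ok
        c=[(w*uu).sum()/w.sum(),(w*vv).sum()/w.sum()]
        print('pin',i,px,(at_z(f,c,.035)-fx(FP,(px,0,.035))[0]).round(4))
print('base',fit(fs,G,(FP[0],FP[1],FP[2]),.109,.065,.010))
for p in near_packs(fs): print('pack',p.round(3),*fit(fs,G,(p[0],p[1],0),.025,.025,.014))
print('plate',fit(fs,G,(.509,-.342,-.1),.106,.033,.006))
save(fs[0],'s2.png');save(fs[1],'t2.png');print(manip.get_clock())
E
```

```text
pin 0 -0.096 [0.0016 0.0053 0.    ]
pin 0 0.096 [ 0.0026  0.0036 -0.    ]
pin 1 -0.096 [-0.0033  0.0035 -0.    ]
pin 1 0.096 [-0.0047  0.0032 -0.    ]
base (array([ 0.59061245, -0.10500357, -0.1630442 ]), np.float64(69.59105682373047))
pack [0.62  0.308] [ 0.6178257   0.30911681 -0.44876239] 94.57966613769531
pack [0.508 0.299] [ 0.50408187  0.29222701 -0.01354983] 90.26544189453125
pack [0.409 0.3  ] [0.41648157 0.29681408 0.49181522] 100.5032958984375
plate (array([ 0.50157899, -0.3514911 , -0.09308976]), np.float64(80.89995574951172))
18.8667
```

Run:
```python
from h import *
fs=look();rows=[]
F=fx(FP,(0,.003,0))[0];F=(F[0],F[1],FP[2]);print(F)
items=[((.6178,.3091,-.449),.025,.025,.014),((.5041,.2922,-.0135),.025,.025,.014),((.4165,.2968,.4918),.025,.025,.014),((.5016,-.3515,-.0931),.106,.033,.006)]
for f in fs:
    S=5;im=cv2.resize(f['frame'][:,:,::-1],None,fx=S,fy=S,interpolation=cv2.INTER_CUBIC)
    q=lambda p,P:tuple(map(int,(proj(f,fx(p,P))[0]+.5)*S))
    def rect(p,hx,hy,z,c=(0,0,255)):
        k=[q(p,(a*hx,b*hy,z)) for a,b in((-1,-1),(1,-1),(1,1),(-1,1))]
        cv2.polylines(im,[np.array(k)],True,c,1)
    for p,a,b,z in items: rect(p,a,b,z)
    rect(F,.109,.065,.01)
    for px in(-.096,.096): cv2.line(im,q(F,(px,0,.026)),q(F,(px,0,.044)),(0,0,255),1)
    for sx in(-.097,.097):
        k=[q(F,(sx+a*.012,b*.05,.026)) for a,b in((-1,-1),(1,-1),(1,1),(-1,1))];cv2.polylines(im,[np.array(k)],True,(0,160,0),1)
    t=[]
    for c in((.6,.3),(.505,.294),(.4165,.295)):
        u=q((0,0,0),(c[0],c[1],.014));t.append(im[u[1]-95:u[1]+95,u[0]-95:u[0]+95])
    u=q(F,(0,0,.02));a=im[u[1]-200:u[1]+200,u[0]-150:u[0]+150]
    u=q(items[3][0],(0,0,0));b=im[u[1]-200:u[1]+200,u[0]-150:u[0]+150]
    b=np.vstack([b]);c=np.vstack(t)[:400]
    rows.append(np.hstack([cv2.resize(np.vstack(t),(133,400)),cv2.resize(a,(330,400)),cv2.resize(b,(330,400))]))
im=np.vstack(rows);print(im.shape);cv2.imwrite('pics/ov.png',cv2.resize(im,(600,600)))
```

```text
(np.float64(0.5844581007722559), np.float64(-0.10423518235257909), -0.1533)
(800, 793, 3)
```

View pics/ov.png

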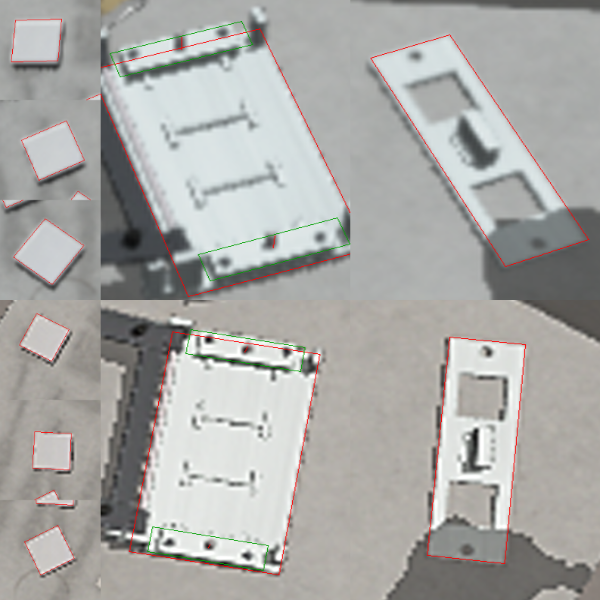

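The overlays sit well on all the parts. Next I'll pick the packs: squeeze across one axis to centre, regrip across the other, then place. I'll do one pack first and check it.

```bash
cat >> h.py <<'E'
F=(.58446,-.10424,-.1533)
def st(t=''): print(t,'w',round(manip.get_grip_width(),4),'F',np.round(manip.get_force(),1),'tcp',np.round(manip.get_tcp_pos(),4),'t',round(manip.get_clock(),1))
def pick_pack(p,zt=-.002):
    o2=best_ori((p[0],p[1],.05),p[2]); 
    o1=best_ori((p[0],p[1],.05),p[2]+PI/2)
    manip.move_gripper(.075)
    manip.goto([p[0],p[1],.10],o1)
    manip.movel([p[0],p[1],zt],speed=.12);manip.move_gripper(0);st('sq1')
    if not .042<manip.get_grip_width()<.054: raise SystemExit('no pack')
    manip.move_gripper(.07)
    manip.movel([p[0],p[1],.04],speed=.15)
    manip.goto([p[0],p[1],.04],o2)
    manip.movel([p[0],p[1],zt],speed=.12);manip.move_gripper(0);st('sq2')
    if not .042<manip.get_grip_width()<.054: raise SystemExit('no pack')
    manip.movel([p[0],p[1],.16],speed=.2)
def place_pack(b,via=None):
    t=fx(F,(b,0,0))[0];o=best_ori((t[0],t[1],.05),F[2])
    if via: manip.goto(via,o)
    manip.goto([t[0],t[1],.17],o)
    manip.movel([t[0],t[1],.03],speed=.15);st('above')
    z=.03
    while z>.007:
        z-=.003;manip.movel([t[0],t[1],z],speed=.05)
        if manip.get_force()[2]>6: break
    st('down');manip.move_gripper(.06);st('rel')
    manip.movel([t[0],t[1],.17],speed=.2)
E
python3 - <<'E'
from h import *
pick_pack((.4165,.2968,.4918))
place_pack(-.058)
manip.goto([.45,.25,.3],manip.get_tool_rot())
fs=look();G=grays(fs);b=fx(F,(-.058,0,0))[0]
print(b,fit(fs,G,(b[0],b[1],F[2]),.025,.025,.024,d=.003))
tiles=[]
for f in fs:
    im=cv2.resize(f['frame'][:,:,::-1],None,fx=6,fy=6,interpolation=cv2.INTER_CUBIC)
    u=np.int32(proj(f,fx(F,(0,0,.02)))[0]*6);tiles.append(im[max(0,u[1]-250):u[1]+250,u[0]-180:u[0]+180])
cv2.imwrite('pics/p1.png',np.hstack(tiles))
E
```

```text
sq1 w 0.0488 F [ 0.3 -0.8  5.6] tcp [ 0.417   0.2972 -0.0009] t 23.4
sq2 w 0.0487 F [-1.  -0.2  6.8] tcp [ 0.4169  0.2976 -0.0008] t 26.1
above w 0.0485 F [-0.7 -0.  -0.8] tcp [ 0.5279 -0.0951  0.0308] t 29.6
down w 0.0488 F [-2.1 -1.4 22.6] tcp [ 0.5278 -0.0953  0.0091] t 31.6
rel w 0.0601 F [-0.2  0.2 -0.2] tcp [ 0.525  -0.0955  0.0051] t 31.9
[ 0.52714019 -0.09538339  0.        ] (array([ 0.5213904 , -0.09502388, -0.15453802]), np.float64(15.894218444824219))
```

View pics/p1.png

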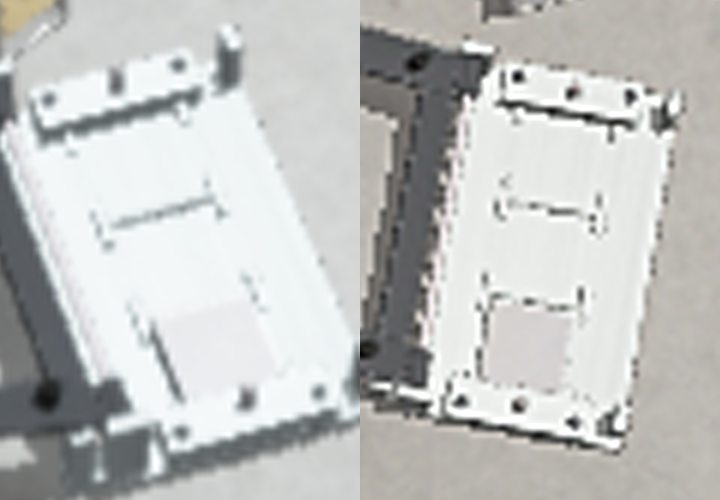

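The first pack lies at floor height in bay 0: its TCP is exactly 10 mm above the table grasp, and the picture shows it inside the ribs. Now the other two.

```bash
sed -i 's/while z>.007/while z>.0095/' h.py
python3 - <<'E'
from h import *
for p0,b in(((.5041,.2922,-.0135),0),((.6178,.3091,-.449),.058)):
    manip.goto([.48,-.12,.3],manip.get_tool_rot())
    fs=look();G=grays(fs);p,s=fit(fs,G,p0,.025,.025,.014);print(p.round(4),round(s,1))
    while p[2]-p0[2]>PI/4: p[2]-=PI/2
    if s<80: raise SystemExit('check')
    pick_pack(p)
    place_pack(b,via=[.5,.15,.2])
manip.goto([.45,.25,.3],manip.get_tool_rot())
fs=look();G=grays(fs);print('plate',fit(fs,G,(.5016,-.3515,-.0931),.106,.033,.006));save(fs[0],'s4.png');save(fs[1],'t4.png')
tiles=[]
for f in fs:
    im=cv2.resize(f['frame'][:,:,::-1],None,fx=6,fy=6,interpolation=cv2.INTER_CUBIC)
    u=np.int32(proj(f,fx(F,(0,0,.02)))[0]*6);tiles.append(im[max(0,u[1]-250):u[1]+250,u[0]-180:u[0]+180])
cv2.imwrite('pics/p3.png',np.hstack(tiles))
E
```

```text
[ 0.504   0.2921 -0.0066] 91.8
sq1 w 0.0486 F [ 0.  -0.2  6.3] tcp [ 0.5048  0.2928 -0.0008] t 39.3
sq2 w 0.0486 F [0.1 0.6 4. ] tcp [ 0.5045  0.293  -0.0008] t 42.1
above w 0.0489 F [0.3 0.4 0. ] tcp [ 0.5853 -0.1039  0.0311] t 45.8
down w 0.0492 F [ 2.7 -0.7  0.7] tcp [ 0.585  -0.1042  0.0093] t 47.5
rel w 0.0603 F [-0.4 -0.4 -0.8] tcp [ 0.5835 -0.1042  0.0086] t 47.8
[ 0.6178  0.3091 -0.4483] 95.7
sq1 w 0.0486 F [ 0.1 -0.5  5.1] tcp [ 6.188e-01  3.097e-01 -5.000e-04] t 53.2
sq2 w 0.049 F [0.3 0.9 2.3] tcp [ 6.185e-01  3.099e-01 -6.000e-04] t 56.0
above w 0.0489 F [ 0.8  0.2 -0.1] tcp [ 0.6427 -0.1127  0.0313] t 60.0
down w 0.0492 F [ 1.2 -1.3  1.7] tcp [ 0.6423 -0.1132  0.0094] t 61.8
rel w 0.06 F [ 0.9 -0.  -0. ] tcp [ 0.6409 -0.1128  0.0085] t 62.0
plate (array([ 0.51136882, -0.36700435,  0.03174949]), np.float64(20.71471405029297))
```

View pics/p3.png

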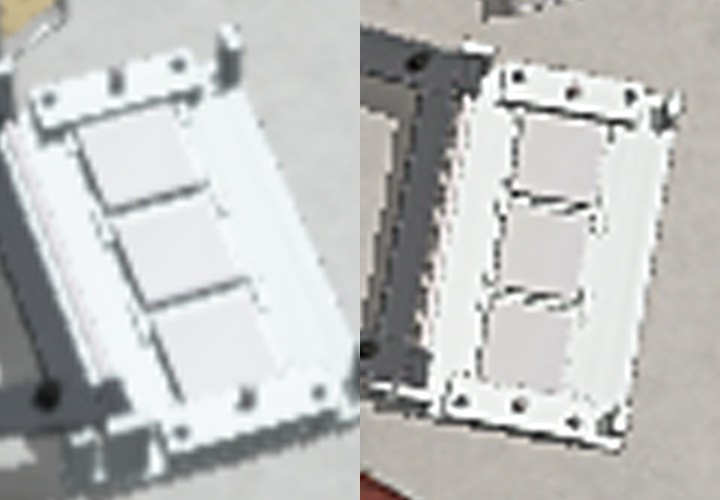

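All three packs are in their bays. The plate fit is now poor, so the plate was probably knocked. I'll find it again.

Run:
```python
from h import *
fs=look();G=grays(fs)
for f in fs:
    for m in manip.masks_of(f,'plate_grip'):
        P=np.array([at_z(f,(u,v),.006)[:2] for v,u in np.argwhere(m['pixels'])])
        (c,wh,a)=cv2.minAreaRect(P.astype(np.float32));print(round(m['conf'],2),np.round(c,4),np.round(wh,3),round(a,1))
        w,V=np.linalg.eigh(np.cov(P.T));yaw=np.arctan2(V[1,1],V[0,1]);yaw=(yaw+PI/2)%PI-PI/2
        if m['conf']>.4: best=(c[0],c[1],yaw);print(yaw,fit(fs,G,best,.106,.033,.006))
tiles=[]
for f in fs:
    im=cv2.resize(f['frame'][:,:,::-1],None,fx=5,fy=5,interpolation=cv2.INTER_CUBIC)
    u=np.int32(proj(f,(.5,-.35,0))[0]*5);tiles.append(im[u[1]-250:u[1]+250,u[0]-200:u[0]+200])
cv2.imwrite('pics/pl.png',np.hstack(tiles))
```

```text
0.56 [ 0.5142 -0.3755] [0.068 0.218] 83.5
-0.13632622362484526 (array([ 0.51120825, -0.37555747, -0.095634  ]), np.float64(50.65541458129883))
```

View pics/pl.png

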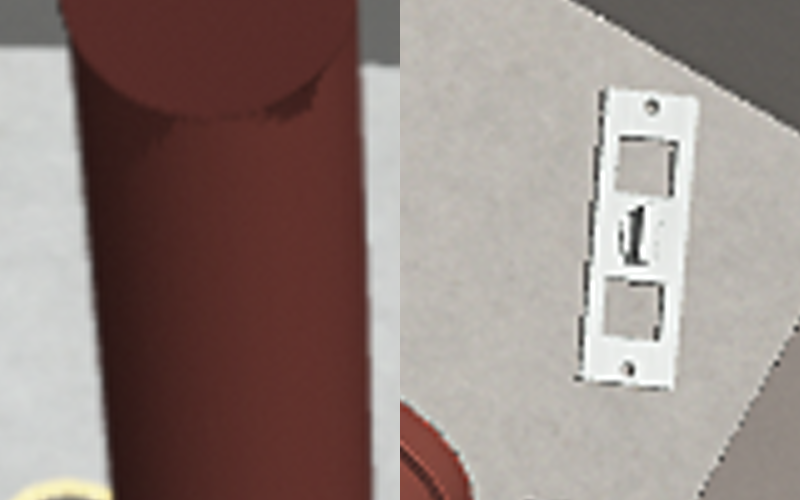

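The plate moved about 25 mm to -y; in the top view its centre is at crop (637,237). Before picking it, I'll squeeze the pins with the gripper to get the fixture position in the robot's own frame.

Run:
```python
from h import *
def feel(px,ang):
    t=fx(F,(px,0,0))[0];o=best_ori((t[0],t[1],.05),F[2]+ang)
    manip.move_gripper(.035)
    manip.goto([t[0],t[1],.15],o);manip.movel([t[0],t[1],.029],speed=.12)
    for k in range(2):
        manip.move_gripper(0);p=np.array(manip.get_tcp_pos());st('pin')
        manip.move_gripper(.025)
        if k==0: manip.movel([p[0],p[1],.029],speed=.05)
    manip.movel([p[0],p[1],.15],speed=.2)
    d=p[:2]-t[:2];c,s=np.cos(F[2]),np.sin(F[2])
    print(px,ang,'offset in fixture axes',np.round([c*d[0]+s*d[1],-s*d[0]+c*d[1]],4))
feel(-.096,0);feel(.096,0);feel(.096,PI/2)
manip.goto([.55,.1,.3],manip.get_tool_rot())
fs=look();G=grays(fs);print('plate',fit(fs,G,(.512,-.3755,-.1),.106,.033,.006),manip.get_clock())
```

```text
pin w 0.0043 F [-0.7 -3.6  5.4] tcp [ 0.4898 -0.0909  0.0297] t 68.2
pin w 0.0042 F [-0.8  0.7  1.6] tcp [ 0.4897 -0.0909  0.0291] t 69.1
-0.096 0 offset in fixture axes [ 0.0004 -0.0013]
pin w 0.0039 F [-1.6 -5.   5.6] tcp [ 0.6796 -0.1209  0.03  ] t 72.8
pin w 0.0042 F [ 0.  -0.1  0.2] tcp [ 0.6796 -0.1209  0.0291] t 73.7
0.096 0 offset in fixture axes [ 0.0005 -0.002 ]
pin w 0.0044 F [ 6.  -2.1  0.6] tcp [ 0.6817 -0.1192  0.0303] t 77.9
pin w 0.0045 F [-0.2  0.4 -0.3] tcp [ 0.6818 -0.1192  0.0291] t 78.8
0.096 1.5707963267948966 offset in fixture axes [0.0024 0.0001]
plate (array([ 0.51147289, -0.375262  , -0.09047932]), np.float64(55.84407424926758)) 81.1
```

The pins put the fixture at +2.4 mm in x and -1.65 mm in y from my estimate. I'll update it, then pick up the plate.

```bash
cat >> h.py <<'E'
F0=F
_t=fx(F,(.0024,-.00165,0))[0];F=(_t[0],_t[1],F0[2]-.0036)
E
python3 - <<'E'
from h import *
p=np.array([.5115,-.3753,-.0905]);zt=.012
o1=best_ori((p[0],p[1],.05),p[2]+PI/2);o2=best_ori((p[0],p[1],.05),p[2])
manip.move_gripper(.065)
manip.goto([p[0],p[1],.12],o1);manip.movel([p[0],p[1],zt],speed=.1);st('lo');manip.move_gripper(0);st('sqx')
if not .033<manip.get_grip_width()<.044: raise SystemExit('bad')
manip.move_gripper(.065);manip.movel([p[0],p[1],.06],speed=.15);manip.move_gripper(.04)
manip.goto([p[0],p[1],.06],o2);manip.movel([p[0],p[1],zt],speed=.1);manip.move_gripper(0);st('sqy')
if not .006<manip.get_grip_width()<.016: raise SystemExit('bad')
manip.movel([p[0],p[1],.17],speed=.15);st('up')
o=best_ori((F[0],F[1],.06),F[2])
manip.goto([F[0],F[1],.17],o);manip.movel([F[0],F[1],.062],speed=.1);st('over')
fs=look();tiles=[]
for f in fs:
    im=cv2.resize(f['frame'][:,:,::-1],None,fx=6,fy=6,interpolation=cv2.INTER_CUBIC)
    u=np.int32(proj(f,fx(F,(0,0,.04)))[0]*6);tiles.append(im[max(0,u[1]-250):u[1]+250,u[0]-180:u[0]+180])
cv2.imwrite('pics/over.png',np.hstack(tiles))
E
```

```text
lo w 0.0649 F [ 0.6 -0.1  1. ] tcp [ 0.5121 -0.3756  0.0128] t 84.7
sqx w 0.0383 F [-0.9 -0.5  4.6] tcp [ 0.5119 -0.3756  0.013 ] t 85.0
sqy w 0.0108 F [-0.6  0.7  4.1] tcp [ 0.5121 -0.3757  0.0131] t 88.3
up w 0.0105 F [ 0.1 -0.1 -3.6] tcp [ 0.5106 -0.3748  0.1686] t 89.5
over w 0.0107 F [ 0.7 -0.  -3.8] tcp [ 0.5872 -0.106   0.0628] t 92.6
```

View pics/over.png

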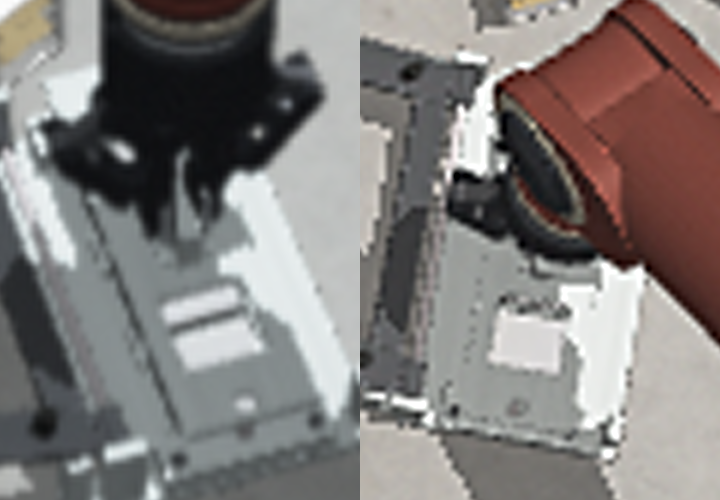

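The plate is held level, with the near hole at scene crop (245,405), above the pin. I'll lower it under force control.

Run:
```python
from h import *
print(np.array(F).round(4))
x,y=F[:2];z=.062;c,s=np.cos(F[2]),np.sin(F[2])
offs=[(0,0)]+[(r*np.cos(t),r*np.sin(t)) for r in(.001,.002) for t in np.arange(8)*PI/4]
k=0
e=np.array([x,y])-np.array(manip.get_tcp_pos())[:2];print('err',e.round(4))
bx,by=np.array([x,y])+e   # cancel steady offset
while z>.0375 and k<len(offs):
    z-=.0015
    ox,oy=offs[k];manip.movel([bx+c*ox-s*oy,by+s*ox+c*oy,z],speed=.03)
    f=np.array(manip.get_force());p=manip.get_tcp_pos()
    print(k,round(z,4),np.round(p,4),f.round(1))
    if f[2]>10 and p[2]>.042:
        z+=.003;manip.movel([bx+c*ox-s*oy,by+s*ox+c*oy,z],speed=.03);k+=1
    elif f[2]>8 and p[2]<=.042: break
st('end')
```

```text
[ 0.5866 -0.1062 -0.1569]
err [-0.0005 -0.0001]
0 0.0605 [ 0.5859 -0.1064  0.0606] [-0.4  0.1 -3.9]
0 0.059 [ 0.5859 -0.1064  0.0589] [-0.8  0.  -2.6]
0 0.0575 [ 0.5859 -0.1063  0.0573] [ 0.2  0.1 -2.1]
0 0.056 [ 0.5859 -0.1064  0.0559] [ 0.6 -0.5 -3.6]
0 0.0545 [ 0.5859 -0.1063  0.0544] [-0.  -0.  -3.8]
0 0.053 [ 0.5859 -0.1063  0.0529] [ 0.   0.1 -2.7]
0 0.0515 [ 0.5859 -0.1064  0.0514] [-0.3 -0.2 -2.7]
0 0.05 [ 0.5859 -0.1063  0.0499] [ 1.1 -0.9 -3.3]
0 0.0485 [ 0.5859 -0.1063  0.0484] [ 0.8 -0.2 -3.5]
0 0.047 [ 0.5859 -0.1063  0.0468] [ 0.2 -0.  -3.2]
0 0.0455 [ 0.5859 -0.1063  0.0454] [-0.1  0.2 -2.7]
0 0.044 [ 0.5859 -0.1063  0.0438] [-0.4 -1.2 -2.6]
0 0.0425 [ 0.5859 -0.1063  0.0424] [ 0.6 -0.3 -2.7]
0 0.041 [ 0.5859 -0.1064  0.0409] [-0.4 -0.4 -3.2]
0 0.0395 [ 0.5859 -0.1063  0.0394] [-1.  -0.6 -2.8]
0 0.038 [ 0.5862 -0.1063  0.039 ] [-1.7 -1.6  5.1]
0 0.0365 [ 0.5862 -0.1063  0.039 ] [-5.9 -2.1 13.5]
end w 0.0103 F [-5.9 -2.1 13.5] tcp [ 0.5862 -0.1063  0.039 ] t 96.9
```

The plate is seated: contact came at TCP z=0.039, exactly 26 mm above the table pick. I'll release it and close the frame.

Run:
```python
from h import *
manip.move_gripper(.03);p=manip.get_tcp_pos();manip.movel([p[0],p[1],.2],speed=.2);st('rel')
a0=2.81;h=arc(a0);o=best_ori(h,FP[2]);manip.move_gripper(.05)
manip.goto([h[0],h[1],.22],o);manip.movel(h,speed=.12);st('at');manip.move_gripper(0);st('grip')
if not .006<manip.get_grip_width()<.012: raise SystemExit('no bar')
for a in np.linspace(2.8,.1,28):
    manip.movel(arc(a),speed=.1);f=np.array(manip.get_force())
    if round(a*10)%3==0: print(round(a,2),f.round(1),np.round((manip.get_tcp_pos()-arc(a))*1e3,1),round(manip.get_grip_width(),4))
    if np.linalg.norm(f)>40: print('stop',a,f);raise SystemExit
for a in np.arange(.08,-.06,-.02):
    manip.movel(arc(a),speed=.03);f=manip.get_force();print(round(a,2),np.round(f,1),np.round(manip.get_tcp_pos(),4))
    if f[2]>10:break
```

```text
rel w 0.0296 F [-0.2 -0.6 -0.3] tcp [ 0.5853 -0.1066  0.1987] t 98.2
at w 0.0497 F [-0.3  0.3 -0. ] tcp [0.4764 0.0844 0.068 ] t 100.9
grip w 0.0077 F [-1.3 -3.2  5.3] tcp [0.476  0.0833 0.0678] t 101.3
2.7 [ 1.1 -2.2 -4.7] [ 0.  -0.5 -0.4] 0.0079
2.4 [ 0.9 -2.5 -3.2] [0. 0. 0.] 0.0078
2.1 [ 0.6  2.6 -1.3] [0.2 1.3 0.4] 0.0079
1.8 [-1.1  3.1  9.8] [0.2 0.9 1.2] 0.0079
1.5 [-2.3  2.2 10.7] [0.1 0.2 1.3] 0.0077
1.2 [-1.7  0.2  6.4] [-0.1  0.2  0.2] 0.0075
0.9 [ 1.1  2.3 -5.3] [-0.3 -0.3 -0.6] 0.0078
0.6 [-0.7  3.7 -2.3] [-0.2  0.2 -0.2] 0.008
0.3 [-2.5  1.1  1.4] [-0.3 -0.2  0.1] 0.0078
0.08 [-3.2  1.6 -0.3] [ 0.4416 -0.1366  0.0393]
0.06 [-3.5  1.3  0.3] [ 0.4416 -0.1367  0.0368]
0.04 [-3.7  1.5  1.1] [ 0.4415 -0.1368  0.0345]
0.02 [-4.9  2.   2.4] [ 0.4415 -0.1369  0.0322]
-0.0 [-4.8  1.4  2.6] [ 0.4415 -0.1369  0.03  ]
-0.02 [-6.8  1.3  9.2] [ 0.4415 -0.1371  0.0287]
-0.04 [-10.6   0.2  28.3] [ 0.4416 -0.1371  0.0283]
```

Run:
```python
from h import *
manip.move_gripper(.03);p=manip.get_tcp_pos();manip.movel([p[0],p[1],.22],speed=.15)
manip.goto([.4,.3,.3],manip.get_tool_rot());st()
fs=look();tiles=[]
for f in fs:
    im=cv2.resize(f['frame'][:,:,::-1],None,fx=6,fy=6,interpolation=cv2.INTER_CUBIC)
    u=np.int32(proj(f,fx(F,(0,0,.04)))[0]*6)
    q=lambda P:tuple(map(int,(proj(f,fx(FP,P))[0]+.5)*6))
    k=[q((a*.1,b*.057,.052)) for a,b in((-1,-1),(1,-1),(1,1),(-1,1))];cv2.polylines(im,[np.array(k)],True,(0,0,255),1)
    tiles.append(im[max(0,u[1]-250):u[1]+250,u[0]-200:u[0]+200])
cv2.imwrite('pics/end.png',np.hstack(tiles))
```

```text
w 0.0299 F [ 0.9 -0.1 -0.1] tcp [0.401  0.2986 0.2995] t 114.0
```

View pics/end.png

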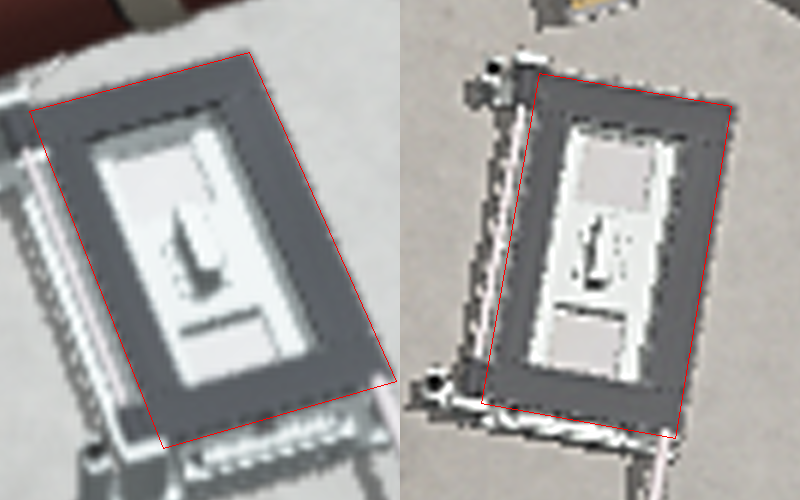

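The frame lies exactly on its original closed outline, with the plate's grip block standing through the window and the packs below. I'll hand it in.

```bash
python3 -c "
from h import *
print(manip.sign_off())"
```

```text
the job is handed in; nothing more can be done
None
```

I handed the job in at about 114 s: all three waffle packs are in their bays, the plate is seated flush over both pins and the frame was lowered gently until fully closed; the sign-off gave no verdict.

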